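# Collapse the probe boom by one hole

## Task

The telescoping boom that holds the glass probe is one hole too long: press the sprung button on its collar all the way in, slide the outer tube towards the post, and let the button spring out again in the very next hole, no further. Handle it gently (never press on it with more than about 30 N, nor push its tab along with more than about 20 N), leave the glassware and other things on the bench where they are, and let go of the boom when it has locked.

Things in the scene. Friction and masses are not known exactly. Their poses are not given: they have to be found in the camera images.
- stand: Fixed stand: grey base 150 x 120 x 12 mm, square post 34 mm wide, 170 mm high, black knob on top (to 186 mm), and a level 22 mm square aluminium inner tube, axis 140 mm above the bench, running from the post along +x. The outer tube slides on it along x; the post is towards -x. The further holes are dark discs on its top between collar and post. Origin on the bench under the post; z up.
- button_top (a point): Centre of the top of the sprung button, a steel cap on the black collar, 24 mm along the tube by 20 mm across. Locked, it stands 10 mm above the collar's top, which is 159 mm above the bench. It is pressed straight down (spring about 4 N at first, 7 N fully in) and rides along with the collar. The point moves with the cap.
- tab_face (a point): Centre of the thumb tab's face that looks at the button: an upright black tab fixed on the collar, on the post side of the button, 34 mm across, 8 mm thick, 24 mm high above the collar's top. The point is 12 mm above the collar's top and 18 mm from the button's centre along the tube. Pushing this face towards the post slides the outer tube. Axes as stand.
- sleeve (a joint): How far the outer tube (one piece with collar, tab, button and probe head, about 0.35 kg) is pushed in towards the post, m: 0 at the start, 0.115 at the end stop. Friction 3 to 6 N. The next hole is 40 to 74 mm in (varies, not measured), another 45 mm after it. Locked, it has up to 1.5 mm play either way.
- button (a joint): How far the button is pressed in, m: about 0 standing out in a hole (locked), 0.009 fully in. More than 0.006 frees the tube. Let go between holes, it stays down at about 0.006 under the tube's wall and springs out by itself at a hole, which stops the tube dead; kept pressed, it passes the hole.
- beaker_rim (a point): Centre of the mouth of a low glass beaker, 68 mm across and 42 mm high, loose on the bench under the boom, near the glass probe. Leave it alone.
- vial: Small capped glass vial, 26 mm across, 50 mm high, loose, beside the boom. Origin under its centre. Leave it alone.
- dish: White ceramic bowl, 70 mm across, 30 mm high, loose, beside the boom. Origin under its centre. Leave it alone.
- amber: Amber reagent bottle, 84 mm across, 160 mm high, loose, at the bench's left. Origin under its centre. Leave it alone.
- sample: Glass sample jar with a black cap, 48 mm across, 70 mm high, loose, at the right. Origin under its centre. Leave it alone.
- weight: Brass check weight, cylinder 32 mm across, 30 mm high, loose, at the right. Origin under its centre. Leave it alone.

How it is judged:
On the way, in this order (a step that is already met when the one before it is completed fails the run):
1. the button is pressed in while the tube is still at its first hole (value of joint button above 0.006 m and value of joint sleeve below 0.006 m), for 0.05 s.
2. the tube has slid out of its first hole with the button held down by the tube's wall (value of joint sleeve above 0.012 m and value of joint button above 0.004 m), for 0.05 s.
3. the button has sprung out in the next hole (value of joint sleeve between 0.037 and 0.079 m and value of joint button below 0.002 m), for 0.2 s.
At the end, for the whole second after the job is handed in: The outer tube is locked in the very next hole (37 to 79 mm in, button sprung out to within 2 mm of full height), still, and nothing touches it (all of step 3 and velocity of joint sleeve below 0.005 m/s and contact force between the fingers and sleeve below 0.1 N).
It fails at once if the boom or its button is pressed with more than 30 N (contact force between any of the fingers, the arm and sleeve above 30 N).
It fails at once if the thumb tab is pushed with more than 20 N (contact force between any of the fingers, the arm and sleeve_c1 above 20 N).
It fails at once if glassware or another bystander is moved more than 20 mm (distance of any of beaker_rim, vial, dish, amber, sample, weight from where it was at the start of the episode above 0.02 m).
It also fails if it takes over 37 s, if anything falls off the work surface, if the arm or the gripper's body presses on something with over 40 N, if the wrist force passes 120 N, or if a joint passes its speed limit or range.

## Robot

A 6-joint arm with a two-finger parallel gripper is mounted at the origin on the work surface. World frame = base frame: x ahead of the robot, y to its left, z up, the work surface at z = 0. Lengths are in m, angles in rad, forces in N, time in s.
With the tool pointing down it reaches from about 0.325 to 0.775 m from the base axis. Payload 5.5 kg.
Tool frame: the origin (TCP) lies midway between the tips of the shut fingers; the grasp point (between the pads) lies 19 mm behind it (ctrl.grasp_offset is the y of the grasp point in the tool frame, in m); y points along the fingers, z is the direction in which the jaws open and shut, and the axes are right-handed (so a half turn about y gives the same grasp; the last joint's range is limited). The gripper opens to 85 mm and grips with 20 to 120 N. Pads are 22 mm wide; open, the fingers measure 114 mm over their backs; the gripper's body (76 mm by 85 mm) begins 54 mm behind the grasp point. The pads swing forward as they close: fully open they stand 13 mm farther back than shut.
Start: joints at [-1.18, 0.091, 1.231, -0, 1.82, -0.057], TCP at [0.26, -0.541, 0.231] pointing down, gripper open.
Joint ranges: [-2.87, 2.87], [-0.86, 2.18], [0.17, 2.46], [-1.51, 4.65], [0.06, 2.69], [-2.65, 2.65]. Speed limits (rad/s): [2.57, 2.57, 3.01, 3.14, 3.14, 3.14].

## Interface

Orientations are given as a unit quaternion [w, x, y, z].
In Python, from cell import ctrl, kin, status, eyes gives the robot as it stands. Calls block until the motion is done:
- ctrl.reach(position, orientation): joint-space move of the TCP to a pose.
- ctrl.move_straight(position, attitude=None, velocity=0.15): straight line of the TCP; attitude=None keeps the orientation; velocity is the mean speed in m/s.
- ctrl.move_j(angles): joint-space move.
- ctrl.command_gripper(opening, squeeze=None): finger opening in m; squeeze is the grip in N (None keeps the last); returns when the fingers have stopped.
- ctrl.dwell(seconds).
- kin.ik(position, orientation): joint angles nearest the present ones, or None.
- status.observe(): the state.
- eyes.get_image(name): name is "scene" or "top"; returns a dict with "pixels" (400x640x3 uint8, red, green, blue), "vertical_fov" (degrees; the focal length in pixels is half the picture's height over the tangent of half this angle, whatever the lens; pixels are square), "cx", "cy" (the principal point, pixels), "rvec" (rotation vector, rad) and "tvec" (3), from world to camera coordinates, as OpenCV has them. Camera axes: x right, y down, z forward; pixel columns grow to the right and rows downward; lengths in m; the calibration is good to about 2 mm. A picture is of the moment at which its call begins. There is no depth.
A pose or a line that the arm cannot do raises ctrl.IKError and nothing moves.
- ctrl.close_job(): hands the job in, once; it reports no verdict.
The state is a dict: "t": time; "joints": joint angles; "joint_velocities": joint speeds; "joint_efforts": joint torques, N m; "ee_pos": TCP position; "ee_rot": TCP orientation; "contact_force": force on the tool from outside, world axes, zero at the start; "moment": the same for the moment, N m; "finger_gap": finger opening in m.
Only numpy, scipy, OpenCV 4.12 (cv2) and the standard library are available. Lean on these libraries where they do the work, as an engineer would, in place of code of your own. Each camera call takes 0.05 s, during which the arm holds its last target. There are 200 camera calls.

## Working session

There is one attempt and no reset: what is moved stays moved. The work goes in short steps, each a Python script; the robot and the scene stay as the last script left them, time stands still between calls to the robot, and variables do not carry over. Pictures are saved under pics/ and viewed, about 8 in all and at most 12, crops included, and the job is handed in when it is done.

```bash
ls; mkdir -p pics
cat > h.py <<'E'
from cell import ctrl,kin,status,eyes
import numpy as np,cv2
def snap(cam,fn):
    d=eyes.get_image(cam); np.savez('pics/'+fn+'.npz',**d)
    cv2.imwrite('pics/'+fn+'.png',d['pixels'][:,:,::-1]); return d
def cam(d):
    f=200/np.tan(np.radians(float(d['vertical_fov']))/2)
    K=np.array([[f,0,float(d['cx'])],[0,f,float(d['cy'])],[0,0,1]])
    return K,cv2.Rodrigues(np.array(d['rvec'],float))[0],np.array(d['tvec'],float).ravel()
def cast(d,uv,z):
    K,R,t=cam(d); r=R.T@np.linalg.inv(K)@np.array([uv[0],uv[1],1.]); c=-R.T@t
    return c+r*(z-c[2])/r[2]
def proj(d,p):
    K,R,t=cam(d); q=K@(R@np.array(p)+t); return q[:2]/q[2]
E
python3 - <<'E'
from h import *
for c in ("scene","top"):
    d=snap(c,c+'0'); K,R,t=cam(d); print(c,{k:v for k,v in d.items() if k!='pixels'},(-R.T@t).round(3))
print(status.observe())
E
```

```text
pics
scene {'vertical_fov': 56.725677165159574, 'cx': 323.56122525826794, 'cy': 206.04009846691443, 'rvec': array([ 2.24839941,  1.07977347, -0.36064371]), 'tvec': array([-0.38475169, -0.2542569 ,  1.38445012])} [ 1.063 -0.389  0.921]
top {'vertical_fov': 52.029429936689, 'cx': 325.48043637477286, 'cy': 199.9262101028205, 'rvec': array([ 2.14164982, -2.12296239,  0.18007613]), 'tvec': array([0.00547492, 0.55561975, 1.34486156])} [0.321 0.008 1.419]
{'t': 0.1, 'joints': array([-1.17970270e+00,  9.18091575e-02,  1.23177597e+00,  1.18492888e-05,
        1.81977773e+00, -5.66716024e-02]), 'joint_velocities': array([-0.00099312, -0.0030816 , -0.00306657,  0.00027412,  0.00181564,
        0.00093237]), 'joint_efforts': array([ 3.29149938e-03, -4.60218608e+01, -4.19217217e+01,  9.76148954e-06,
        1.06494743e-02, -1.80875782e-05]), 'ee_pos': array([ 0.25969467, -0.54061406,  0.23024267]), 'ee_rot': array([ 0.15689051, -0.15709083,  0.69007668, -0.68884107]), 'contact_force': array([-0.37405989,  0.0933564 ,  0.27689477]), 'moment': array([ 0.03871524, -0.04660977,  0.04371832]), 'finger_gap': 0.0855030349351454}
```

View pics/scene0.png

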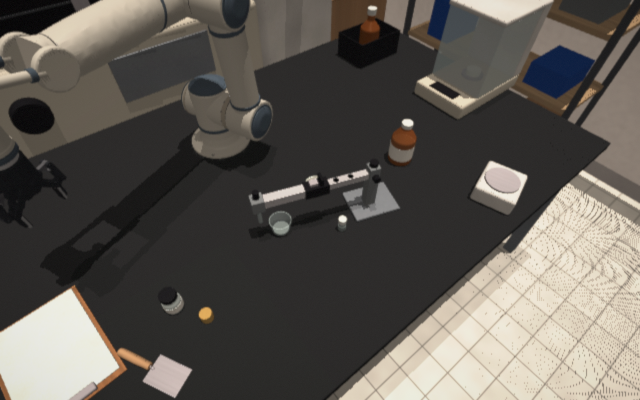

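View pics/top0.png

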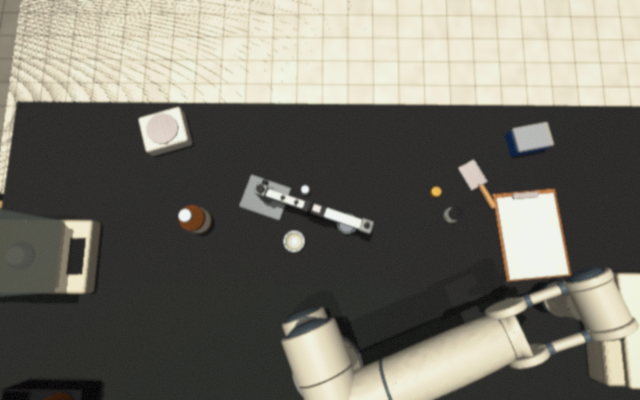

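The boom's post is at about (375,170) in the scene view and (263,188) in the top view. The collar is at (316,187) and (317,209). I'll enlarge crops of both.

Run:
```python
import cv2,numpy as np
a=cv2.imread('pics/scene0.png')[150:240,245:405]; b=cv2.imread('pics/top0.png')[165:255,235:395]
o=np.vstack([cv2.resize(x,None,fx=5,fy=5,interpolation=cv2.INTER_CUBIC)[:,:] for x in (a,b)])
o=cv2.resize(o,(533,600)) if 0 else o
cv2.imwrite('pics/cropA.png',np.clip(cv2.resize(a,None,fx=5,fy=5,interpolation=cv2.INTER_CUBIC)*1.5,0,255))
cv2.imwrite('pics/cropB.png',np.clip(cv2.resize(b,None,fx=5,fy=5,interpolation=cv2.INTER_CUBIC)*1.5,0,255))
```

```text
[ WARN:0@0.056] global loadsave.cpp:1063 imwrite_ Unsupported depth image for selected encoder is fallbacked to CV_8U.
```

View pics/cropA.png

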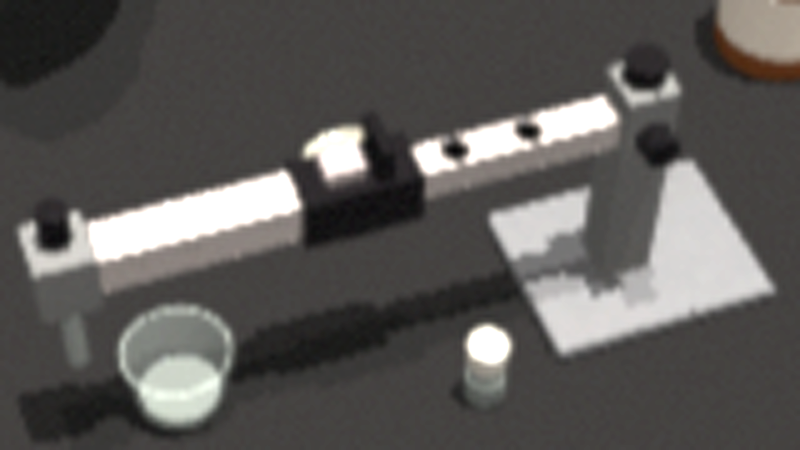

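View pics/cropB.png

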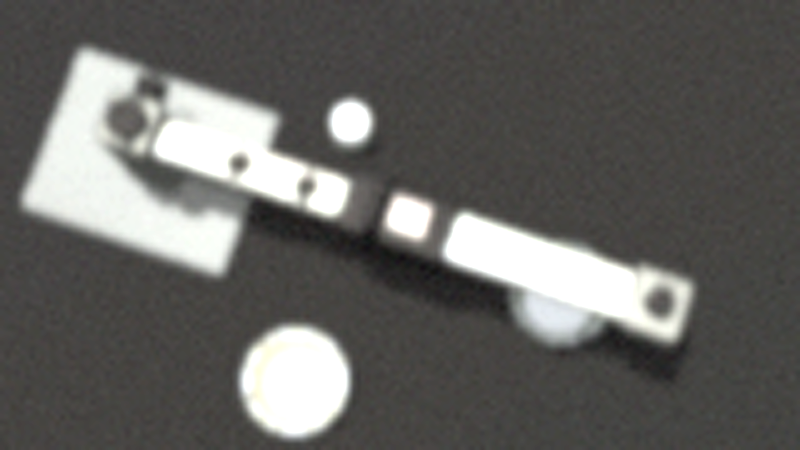

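Run:
```python
from h import *
d=np.load('pics/top0.npz');s=np.load('pics/scene0.npz')
T=lambda u,v:(u/5+235-.4,v/5+165-.4); S=lambda u,v:(u/5+245-.4,v/5+150-.4)
def two(a,b):
    A=[];B=[]
    for dd,uv in((d,a),(s,b)):
        K,R,t=cam(dd);r=R.T@np.linalg.inv(K)@np.r_[uv,1];r/=np.linalg.norm(r);c=-R.T@t
        P=np.eye(3)-np.outer(r,r);A.append(P);B.append(P@c)
    return np.linalg.lstsq(np.vstack(A),np.hstack(B),rcond=None)[0]
n=dict(post=((128,118),(646,58),.186),head=((661,300),(53,212),.17),h1=((307,186),(455,150),.151),h2=((239,162),(528,131),.151))
P={}
for k,(a,b,z) in n.items():
    P[k]=cast(d,T(*a),z);print(k,P[k].round(4),cast(s,S(*b),z).round(4),two(T(*a),S(*b)).round(4))
b=cast(d,T(409,217),.169);print('btn',b.round(4),cast(s,S(343,153),.169).round(4))
u=b-P['post'];print('yaw',np.degrees(np.arctan2(u[1],u[0])),np.linalg.norm(u[:2]));
u=P['h1']-P['post'];print(np.degrees(np.arctan2(u[1],u[0])))
u=P['head']-P['post'];print(np.degrees(np.arctan2(u[1],u[0])))
print('dist',np.linalg.norm((b-P['h1'])[:2]),np.linalg.norm((P['h2']-P['h1'])[:2]))
for k,p in dict(vial=(350,122)).items():print(k,cast(d,T(*p),.05))
# refined mask centroid of button & tube line in top
g=d['pixels'][165:255,235:395].astype(int).min(2);m=(g>110).astype(np.uint8)
nn,l,st,c=cv2.connectedComponentsWithStats(m)
for i in range(1,nn):
    if st[i,4]>15:print(st[i],(c[i]+[235,165]).round(2))
```

```text
post [0.5665 0.2107 0.186 ] [0.5686 0.2139 0.186 ] [0.5677 0.2123 0.1858]
head [ 0.459  -0.1171  0.17  ] [ 0.4467 -0.1071  0.17  ] [ 0.4581 -0.1141  0.1849]
h1 [0.531  0.1026 0.151 ] [0.532  0.1044 0.151 ] [0.5316 0.1035 0.151 ]
h2 [0.5459 0.1457 0.151 ] [0.5465 0.1471 0.151 ] [0.5463 0.1463 0.1512]
btn [0.5092 0.0379 0.169 ] [0.5079 0.0425 0.169 ]
yaw -108.3622009014141 0.18208996801770794
-108.1932410601495
-108.16520565599161
dist 0.06827244120087123 0.045592025075222066
vial [0.59220945 0.08178374 0.05      ]
[  5  10  43  45 760] [257.74 199.91]
[ 27  16  43  27 514] [281.72 194.33]
[66 20  8  9 61] [304.56 188.95]
[77 39 10  9 68] [316.25 208.06]
[ 88  43  50  25 607] [347.07 220.46]
[ 48  65  22  22 378] [293.59 240.7 ]
```

```bash
cat >> h.py <<'E'
from scipy.spatial.transform import Rotation as Ro
yaw=np.radians(-108.2); ux=np.array([np.cos(yaw),np.sin(yaw),0]); btn=np.array([.5088,.0385,0])
uy=np.array([-ux[1],ux[0],0])
def quat(s):
    x=s*ux;y=np.array([0,0,-1.]);q=Ro.from_matrix(np.c_[x,y,np.cross(x,y)]).as_quat();return np.r_[q[3],q[:3]]
def P(along,z): return np.r_[(btn+along*ux)[:2],z]
def st():
    o=status.observe();f=o['contact_force'];e=o['ee_pos']-btn
    return o['t'],e@ux*1000,e@uy*1000,o['ee_pos'][2]*1000,f@ux,f@uy,f[2]
def pr(*a): print(*a,np.round(st(),2))
E
python3 - <<'E'
from h import *
for s in (1,-1): print(s,kin.ik(P(-.003,.22),quat(s)))
s=min((1,-1),key=lambda s:np.abs(kin.ik(P(-.003,.22),quat(s))-status.observe()['joints']).max() if kin.ik(P(-.003,.22),quat(s)) is not None else 9)
print(s)
ctrl.command_gripper(0.0,20);pr('shut')
ctrl.reach(P(-.003,.24),quat(s));pr('above')
ctrl.move_straight(P(-.003,.195),velocity=.1);pr('low')
a=snap('scene','s1')['pixels'];b=snap('top','t1')['pixels']
c=[cv2.resize(x,None,fx=5,fy=5,interpolation=cv2.INTER_CUBIC)[:,:,::-1] for x in (a[130:190,270:370],b[180:240,270:370])]
cv2.imwrite('pics/c1.png',np.vstack(c))
E
```

```text
1 [ 1.44111113e-02 -1.49452499e-01  1.48657931e+00 -4.44089210e-16
  1.80446584e+00  3.32061035e-01]
-1 None
1
shut [ 8.7000e-01  6.2815e+02 -5.5600e+01  2.3130e+02 -3.3000e-01 -3.9000e-01
 -1.3000e-01]
above [  3.12  -2.3    0.35 239.91  -0.67  -0.7    0.73]
low [ 3.720e+00 -2.880e+00  8.000e-02  1.952e+02 -9.300e-01 -5.000e-01
 -3.800e-01]
```

View pics/c1.png

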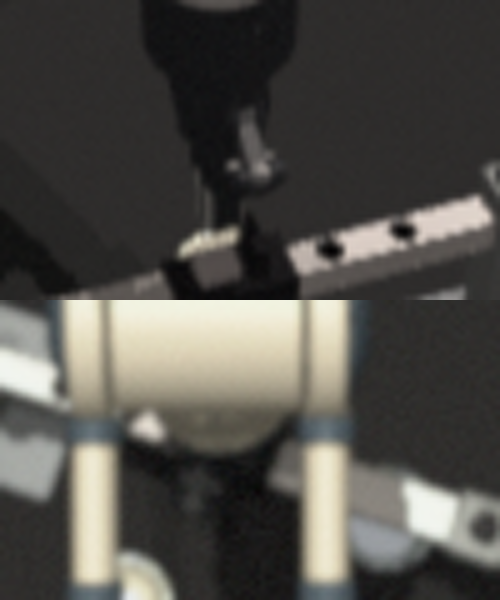

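The upper crop shows the finger tips directly over the button cap at (215,250), clear of the tab at (255,250). The top view is hidden by the arm. Next I press down in small steps.

Run:
```python
from h import *
pr()
ctrl.move_straight(P(-.003,.174),velocity=.08);pr()
z=.174
while z>.1615:
    z-=.0015; ctrl.move_straight(P(-.003,z),velocity=.03);v=st();print(np.round(v,2))
    if abs(v[6])>12 or abs(v[4])>8: break
```

```text
[  3.82  -3.08   0.37 196.06  -0.31   0.49   0.65]
[ 4.2300e+00 -2.8500e+00 -4.4000e-01  1.7295e+02 -7.0000e-02  7.1000e-01
  2.8000e-01]
[ 4.4800e+00 -3.0400e+00  1.0000e-01  1.7276e+02 -6.5000e-01 -9.5000e-01
 -5.4000e-01]
[ 4.7300e+00 -2.9800e+00 -1.0000e-02  1.7097e+02 -3.8000e-01 -6.4000e-01
  3.6000e-01]
[ 4.9800e+00 -2.9500e+00 -5.0000e-02  1.6934e+02  1.3000e-01 -4.4000e-01
  7.5000e-01]
[ 5.2300e+00 -3.0400e+00  9.0000e-02  1.6867e+02  1.7000e-01 -1.8500e+00
  4.5700e+00]
[ 5.4800e+00 -3.0200e+00  1.0000e-01  1.6678e+02  5.9000e-01 -1.6200e+00
  4.6900e+00]
[ 5.7300e+00 -3.0300e+00  1.0000e-01  1.6516e+02 -1.0000e-02 -7.9000e-01
  5.2000e+00]
[ 5.9800e+00 -3.0200e+00  1.1000e-01  1.6377e+02  5.9000e-01 -2.0000e-02
  4.9400e+00]
[ 6.2300e+00 -3.0300e+00  1.1000e-01  1.6236e+02 -1.0000e-02 -5.4000e-01
  5.8600e+00]
[ 6.4800e+00 -3.0300e+00  1.2000e-01  1.6095e+02 -3.9000e-01 -1.3800e+00
  6.6900e+00]
```

Run:
```python
from h import *
a=-.003;z=.1609
while a>-.030:
    a-=.002; ctrl.move_straight(P(a,z),velocity=.02);v=st();print(np.round(v,2))
    if abs(v[6])>15 or abs(v[4])>13: break
```

```text
[ 6.7300e+00 -4.8100e+00  1.2000e-01  1.6142e+02  1.5100e+00 -1.2000e+00
  5.4100e+00]
[ 6.9800e+00 -6.7700e+00  1.2000e-01  1.6139e+02  2.0500e+00 -1.3500e+00
  6.4000e+00]
[ 7.2300e+00 -8.7900e+00  1.4000e-01  1.6139e+02  1.2900e+00 -5.8000e-01
  6.4800e+00]
[  7.48 -10.76   0.17 161.4    1.76  -1.04   6.39]
[  7.73 -12.77   0.17 161.4    2.46  -1.44   6.29]
[  7.98 -14.77   0.18 161.39   1.76  -0.81   6.44]
[  8.23 -16.75   0.19 161.41   1.47  -0.48   6.99]
[  8.48 -18.77   0.22 161.45   1.26  -1.14   6.23]
[  8.73 -20.75   0.21 161.4    1.58  -1.4    6.84]
[  8.98 -22.78   0.24 161.43   2.28  -0.81   6.28]
[  9.23 -24.77   0.23 161.42   1.21  -0.52   7.01]
[  9.48 -26.77   0.23 161.42   2.17  -0.81   5.73]
[  9.73 -28.79   0.26 161.44   1.19  -1.17   5.02]
[  9.98 -30.76   0.27 161.45   1.13  -1.27   6.69]
```

Run:
```python
from h import *
a=snap('scene','s2')['pixels'];pr()
cv2.imwrite('pics/c2.png',np.clip(cv2.resize(a[140:210,245:385],None,fx=5,fy=5,interpolation=cv2.INTER_CUBIC)[:,:,::-1]*1.8,0,255).astype('uint8'))
```

```text
[ 10.03 -30.77   0.26 161.45   1.9   -1.46   5.92]
```

View pics/c2.png

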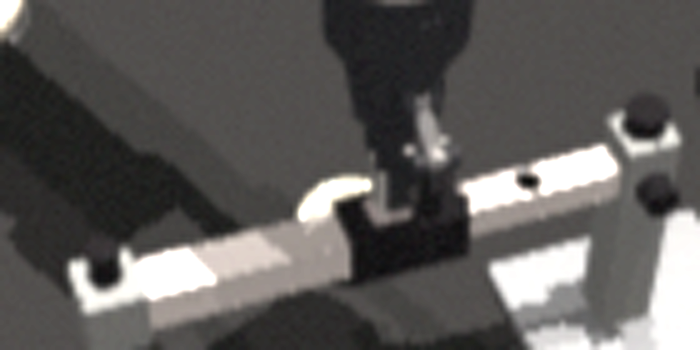

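The tube has slid: the collar now covers the first hole, and only one hole is left visible at (528,181). The button is still under the finger. I'll lift off it to clear the locked height, then push on the tab alone.

Run:
```python
from h import *
ctrl.move_straight(P(-.031,.1735),velocity=.04);pr('up')
a=-.031;z=.1735;L=[]
while a>-.082:
    a-=.003 if a>-.055 else .0006
    ctrl.move_straight(P(a,z),velocity=.02);v=st();L.append(v[4]);print(np.round(v,2))
    if v[4]>8: break
pr('end')
```

```text
up [ 1.0500e+01 -3.1020e+01 -9.0000e-02  1.7315e+02 -1.5000e-01  6.5000e-01
  6.9000e-01]
[ 1.0800e+01 -3.4130e+01 -1.3000e-01  1.7315e+02  2.4000e-01  2.1000e-01
 -3.0000e-01]
[ 1.1100e+01 -3.6300e+01 -3.0000e-02  1.7335e+02  5.5900e+00 -5.7000e-01
  3.2000e-01]
[ 11.4  -39.28   0.   173.34   4.62  -1.37  -0.43]
[ 1.1700e+01 -4.2300e+01  1.0000e-02  1.7333e+02  5.3200e+00  1.5000e-01
  1.2000e-01]
[ 1.2000e+01 -4.5270e+01  3.0000e-02  1.7333e+02  5.1200e+00 -2.6000e-01
 -8.6000e-01]
[ 1.2300e+01 -4.8280e+01  3.0000e-02  1.7332e+02  5.3000e+00 -4.9000e-01
  8.0000e-02]
[ 1.2600e+01 -5.1240e+01  4.0000e-02  1.7333e+02  4.4400e+00  2.8000e-01
  1.0000e-01]
[ 1.290e+01 -5.426e+01  6.000e-02  1.733e+02  4.020e+00 -1.000e-02
  1.900e-01]
[ 1.3150e+01 -5.4700e+01  6.0000e-02  1.7332e+02  5.3700e+00 -1.1000e-01
 -4.7000e-01]
[ 1.3400e+01 -5.5230e+01  4.0000e-02  1.7332e+02  5.8700e+00 -9.9000e-01
  1.2000e-01]
[ 1.3650e+01 -5.5810e+01  7.0000e-02  1.7331e+02  5.6900e+00  3.6000e-01
  5.7000e-01]
[ 1.3900e+01 -5.6390e+01  9.0000e-02  1.7333e+02  6.0500e+00  2.6000e-01
 -5.8000e-01]
[ 1.4150e
[... 2506 characters left out ...]

[ 2.1400e+01 -7.5530e+01  6.0000e-02  1.7339e+02  2.6900e+00  1.0100e+00
 -1.2600e+00]
[ 2.1650e+01 -7.6110e+01 -4.0000e-02  1.7345e+02  2.6300e+00  4.8000e-01
 -5.9000e-01]
[ 2.1900e+01 -7.6690e+01 -4.0000e-02  1.7349e+02  2.3600e+00  1.0100e+00
 -2.4000e-01]
[ 2.2150e+01 -7.7270e+01 -5.0000e-02  1.7349e+02  2.0300e+00  2.0100e+00
 -1.6900e+00]
[ 2.2400e+01 -7.7500e+01 -3.0000e-02  1.7347e+02  4.6500e+00  5.1000e-01
 -6.9000e-01]
[ 2.2650e+01 -7.7610e+01 -4.0000e-02  1.7349e+02  6.7500e+00  1.0000e+00
 -1.1700e+00]
[ 2.2900e+01 -7.7680e+01 -4.0000e-02  1.7349e+02  8.1900e+00 -6.7000e-01
 -1.0500e+00]
end [ 2.2900e+01 -7.7680e+01 -4.0000e-02  1.7349e+02  8.1900e+00 -6.7000e-01
 -1.0500e+00]
```

The force drop followed by a dead stop looks like the hole, with the sleeve at about 68 mm. I'll back off the tab, rise clear and check.

Run:
```python
from h import *
ctrl.move_straight(P(-.073,.1745),velocity=.03);pr()
ctrl.move_straight(P(-.073,.26),velocity=.15);pr()
a=snap('scene','s3')['pixels'];pr()
cv2.imwrite('pics/c3.png',np.clip(cv2.resize(a[140:210,245:385],None,fx=5,fy=5,interpolation=cv2.INTER_CUBIC)[:,:,::-1]*1.6,0,255).astype('uint8'))
```

```text
[ 2.3250e+01 -7.3470e+01  1.0000e-02  1.7495e+02  7.3000e-01 -5.1000e-01
  1.5000e-01]
[ 2.3970e+01 -7.3050e+01 -1.6000e-01  2.5908e+02  3.6000e-01 -3.1000e-01
 -1.4000e-01]
[ 2.402e+01 -7.291e+01 -3.200e-01  2.584e+02  6.000e-02  3.800e-01
 -1.500e-01]
```

View pics/c3.png

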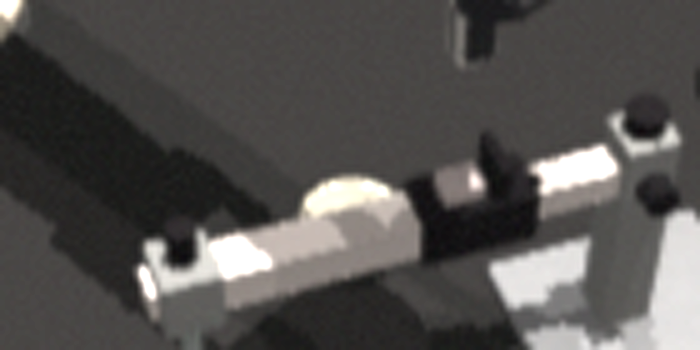

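Run:
```python
from h import *
s=np.load('pics/s3.npz'); C=lambda p:((p-np.array([245,140])+.4)*5).round(0)
for k in (0,.030,.060,.068,.072,.080,.113):
    print(k,'btn z169',C(proj(s,P(-k,.169))),'z163',C(proj(s,P(-k,.163))),'collar near edge',[C(proj(s,P(-k-e,.159)+uy*.017)) for e in (.030,.036,.042)])
for z in (.151,):
  for k in (.0667,.068,.112,.1135): print('hole',k,C(proj(s,P(-k,z))))
```

```text
0 btn z169 [338. 207.] z163 [338. 215.] collar near edge [array([400., 227.]), array([410., 224.]), array([420., 222.])]
0.03 btn z169 [389. 194.] z163 [389. 201.] collar near edge [array([450., 214.]), array([460., 211.]), array([469., 208.])]
0.06 btn z169 [439. 181.] z163 [439. 188.] collar near edge [array([499., 200.]), array([509., 198.]), array([519., 195.])]
0.068 btn z169 [452. 177.] z163 [452. 184.] collar near edge [array([512., 197.]), array([522., 194.]), array([532., 192.])]
0.072 btn z169 [459. 175.] z163 [458. 183.] collar near edge [array([519., 195.]), array([528., 192.]), array([538., 190.])]
0.08 btn z169 [472. 172.] z163 [471. 179.] collar near edge [array([532., 192.]), array([541., 189.]), array([551., 186.])]
0.113 btn z169 [526. 158.] z163 [525. 165.] collar near edge [array([585., 177.]), array([594., 175.]), array([604., 172.])]
hole 0.0667 [449. 200.]
hole 0.068 [451. 199.]
hole 0.112 [522. 180.]
hole 0.1135 [524. 179.]
```

Run:
```python
import cv2,numpy as np
a=np.load('pics/scene0.npz')['pixels'][150:200,295:365];b=np.load('pics/s3.npz')['pixels'][150:200,315:385]
f=lambda x:np.clip(255*(cv2.resize(x,None,fx=8,fy=6,interpolation=cv2.INTER_CUBIC)[:,:,::-1]/255.)**.6,0,255)
cv2.imwrite('pics/c4.png',np.vstack([f(a),f(b)]).astype('uint8'))
```

```text
(no output)
```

View pics/c4.png

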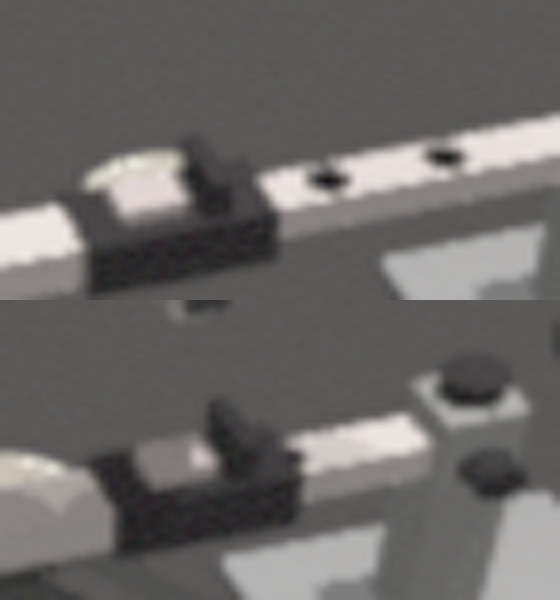

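The before and after crops show the cap standing at the same height over the collar, about 50 crop px in both. The collar corner's shift corresponds to 71–72 mm. The second further hole just peeks out at the collar's edge (295,455), which is where it should be with the button in the very next hole. The force log agrees: about 3 mm of loose play and then a dead stop.

Run:
```python
from h import *
a=np.load('pics/scene0.npz')['pixels'].astype(int);b=np.load('pics/s3.npz')['pixels'].astype(int)
for n,(u,v,r) in dict(vial=(342,223,9),amber=(402,145,20),sample=(171,301,15),weight=(206,315,10)).items():
    print(n,np.abs(a-b)[v-r:v+r,u-r:u+r].mean().round(1))
pr(); ctrl.close_job()
```

```text
vial 8.1
amber 0.7
sample 0.8
weight 0.6
[ 2.402e+01 -7.291e+01 -3.200e-01  2.584e+02  6.000e-02  3.800e-01
 -1.500e-01]
the job is handed in; nothing more can be done
```

I pressed the button about 8 mm in (6–7 N) and slid the tube about 28 mm with it held down. I then lifted off the button and pushed the tab until the tube stopped dead. I handed the job in at about 24 s of the 37 s allowed, with the fingers clear of the boom and the wrist force near zero.

- **Lock:** The push force fell from about 6 N to 2–3 N for roughly 3 mm, matching the play in a hole, and then the tube stopped dead. In the last picture the cap stands at its starting height above the collar.
- **Forces:** The highest readings were about 7 N down on the button and 8.2 N on the tab.
- **Travel:** My hole measurement and the push suggested 67–69 mm, and the last picture suggests 71–72 mm. Both lie between 37 and 79 mm, and the second hole is still ahead of the button, at the collar's edge.
- **Bystanders:** The amber bottle, sample jar and weight look unchanged in the pictures. The vial's patch differed somewhat (8.1 against under 1 for the others). I took this for the arm's shadow, since the tool never went near it, but did not check it further. I did not re-measure the beaker or dish, and the arm never went near them either.

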